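Re-index a dispensing arm over the beaker

TASK

Move the locked dispensing arm so that its nozzle stands over the glass beaker, and lock it there. Pull the plunger's T-handle out along its slanting axis and twist it nearly a quarter turn anticlockwise so that it stays out by itself, let go of it, swing the arm over the beaker (it has an upright grip pin), then twist the T-handle back so that the plunger drops fully home in the new notch, and let go. Leave the beaker and the steel cup standing where they are.

Things in the scene. Friction and masses are not known exactly. Their poses are not given: they have to be found in the camera images.
- fixture: Swivel base fixed to the worktop: round grey foot 116 mm across, 12 mm thick, with a tongue on its -x side. Origin on the vertical pivot axis at worktop height, z up. +x is where the arm points in its middle notch; the plunger stands on the -x side, toward the robot, its axis leaning 35 degrees from vertical toward -x (upper end nearer the robot).
- swing (a joint): Arm angle about the fixture's vertical pivot, rad; 0 = along fixture +x, positive anticlockwise from above (toward fixture +y). Range -1.1 to 1.1. Index notches at -0.8, 0, +0.8, each with 0.05 rad play either way; starts locked near 0. Friction 0.08 N m: stays where left. At +0.8 the nozzle is over the vessel on the fixture's +y side, at -0.8 over that on the -y side.
- grip_pin_top (a point): Centre of the top of the grey upright grip pin on the arm: cylinder 14 mm in diameter, from the arm's upper face at 130 mm to 165 mm above the worktop, 70 mm from the pivot axis. x points along the arm away from the pivot, z up. The arm is a bar 18 mm wide, 118 to 130 mm high.
- nozzle_tip (a point): Lower end of the steel nozzle at the arm's end, 105 mm from the pivot axis, 98 mm above the worktop, 10 mm above the vessels' rims. The nozzle's upper end is at 146 mm.
- plunger (a joint): How far the index plunger is pulled out along its axis, m: 0 = fully home (pin in a notch, arm cannot turn; so at the start), 0.009 = pin riding on the rim between notches, 0.013 = parked out, its cross-pin resting on the guide, 0.020 = end of travel. A spring pulls it home with 6 N at 0, rising to 10 N at 0.020.
- twist (a joint): Turn of the T-handle about the plunger's axis, rad, 0 to 1.4 between stops, positive anticlockwise seen looking down on the handle. From 0 to 0.38 the cross-pin fits the guide's slot and the plunger can slide home; while home it turns no further. Pulled out over 0.014 it turns freely; turned to 1.0 or more (best 1.36) it then rests on the guide and stays out. Starts at 0 to 0.2.
- knob_top (a point): Centre of the top (outer) face of the grey T-handle: a bar 46 x 12 mm, 20 mm deep along the axis, then 8 mm of stem above the guide (26 mm across). x along the 46 mm bar: grip across it, along y. z = pull-out direction. Home: 84 mm from the pivot axis, 131 mm high. The bar lies 0.7 rad clockwise of the fixture's x-z plane at twist 0, 0.7 anticlockwise at 1.4.
- beaker: Clear glass beaker with a spout, 70 mm across and 86 mm tall: the target vessel. Loose. Origin at the centre of its underside, z up. It stands on the fixture's +y or -y side (varies), under the nozzle's place in that side's notch.
- steel_cup: Steel tumbler, 72 mm across and 88 mm tall, on the fixture's other side. Loose. Origin at the centre of its underside, z up. Not the target.

How it is judged:
By the outcome, as a careful person would: the job done as asked, in the order asked, and still so for the second after the job is handed in, with the robot touching nothing.
It also fails if it takes over 64 s, if anything falls off the work surface, if the arm or the gripper's body presses on something with over 40 N, if the wrist force passes 120 N, or if a joint passes its speed limit or range.

ROBOT

A 7-joint arm with a two-finger parallel gripper is mounted at the origin on the work surface; the furniture and walls round the work are solid. World frame = base frame: x ahead of the robot, y to its left, z up, the work surface at z = 0. Lengths are in m, angles in degrees, forces in N, time in s.
With the tool pointing down it reaches from about 0.425 to 0.95 m from the base axis. Payload 16.7 kg.
Tool frame: the origin (TCP) lies at the very end of the fingers, on their centre line; the grasp point (between the pads) lies 19 mm behind it; z points along the fingers, y is the line along which they close (so a half turn about z gives the same grasp; the last joint's range is limited). The gripper opens to 94 mm and grips with 3 to 60 N. Pads are 16 mm wide; open, the fingers measure 119 mm over their backs; the gripper's body (75 mm by 177 mm) begins 78 mm behind the grasp point.
Start: joints at [59.444, 24.414, 4.234, 92.017, -1.954, 63.644, -3.845], TCP at [0.253, -0.626, 0.205] pointing down, gripper open.
Joint ranges: [-163.25, 163.25], [-28.42, 122.38], [-70.27, 78.77], [12.13, 141.07], [-58.53, 238.53], [9.26, 117.41], [-156.51, 156.51]. Speed limits (degrees/s): [108.29, 108.29, 136.94, 136.94, 172.46, 172.46, 172.46].

INTERFACE

Orientations are given as [roll, pitch, yaw] about the fixed x, y, z axes, in that order (R = Rz(yaw) Ry(pitch) Rx(roll)).
In Python, from station import r gives the robot as it stands.
- The arm moves only by the tool nudge_tcp, called after ">>>" as a command line: name --argument value ..., lists and objects as JSON in quotes. Schema: {"type":"object","properties":{"motion":{"type":"array","items":{"type":"array","items":{"type":"array","items":{"type":"number"},"minItems":5,"maxItems":5},"minItems":1,"maxItems":10},"minItems":1,"maxItems":1},"squeeze":{"type":"number"},"only":{"type":"string"},"quiet":{"type":"boolean"},"lines":{"type":"string"}},"required":["motion"],"additionalProperties":false}. motion is a list that holds a single list of rows (three levels of brackets), with 1 to 10 rows, each of 5 numbers: the opening from 0.0 (shut) to 1.0 (fully open), then dx, dy, dz in units of 50 mm, then a turn about the tool's z in units of 10 degrees; each row shifts and turns the commanded pose from where the row before left it, along the tool's axes as they then stand; what a row does not reach is not made up. A row lasts 1/10 s, in which the tool goes at most 0.05 m and 8.59 degrees, less where a joint would pass 70% of its speed; a pose out of reach is approached as far as the arm can. The fingers move at their own pace and stop on an object; squeeze is the grip in N (left out, the last holds). Time passes only in rows, so rows that do not move let the fingers close. The tool returns the time, the measured TCP pose, the force, the opening and the grip force at its end. only (a regular expression) keeps the lines of the reply that match it, lines (a string "A,B") keeps lines A to B, and quiet returns only ok. Input that does not fit is refused with a message, and nothing moves.
- r.read_state(): the state, without advancing time (a new reading comes with each control period).
- r.read_camera(name): name is "scene" or "top"; returns a dict with "pixels" (400x640x3 uint8, blue, green, red), "intrinsics" (3x3 intrinsics, pixels), "R" (3x3) and "t" (3): a world point X has camera coordinates R X + t. Camera axes: x right, y down, z forward; pixel columns grow to the right and rows downward; lengths in m; the calibration is good to about 2 mm. A picture is of the moment at which its call begins. There is no depth.
- r.close_job(): hands the job in; it is judged then, once.
The state is a dict: "clock": time; "q": joint angles; "joint_vel": joint speeds; "effort": joint torques, N m; "position": TCP position; "tool_rot": TCP orientation; "ft_force": force on the tool from outside, world axes, zero at the start; "wrist_torque": the same for the moment, N m; "opening": opening from 0.0 (shut) to 1.0 (fully open); "grip_force": force on a finger pad.
Only numpy, scipy, OpenCV 4.12 (cv2) and the standard library are available. Lean on these libraries where they do the work, as an engineer would, in place of code of your own. Each camera call takes 0.05 s, during which the arm holds its last target. There are 200 camera calls.

## Working session

There is one attempt and no reset: what is moved stays moved. The work goes in short steps, Python scripts to look and compute and a tool call to move; the robot and the scene stay as the last step left them, time stands still between calls to the robot, and variables do not carry over. Pictures are saved under pics/ and viewed, at most 10 in all, crops included, and the job is handed in when it is done.

```bash
ls; mkdir -p pics; python3 - <<'E'
from station import r
import cv2
s=r.read_state();print(s)
for n in("scene","top"):
    c=r.read_camera(n);cv2.imwrite(f"pics/{n}0.png",c["pixels"]);print(n,c["intrinsics"],c["R"],c["t"])
E
```

```text
pics
station.py
{'clock': 0.0, 'q': array([59.44408415, 24.44946377,  4.23177419, 92.0518782 , -1.95326623,
       63.64411557, -3.84604541]), 'joint_vel': array([ 0.06919617, -0.04221384,  0.00507093, -0.05843199, -0.03445341,
       -0.08087499,  0.01472936]), 'effort': array([ 1.56968599e-03, -9.35856843e+01,  3.66702229e+00, -4.54191470e+01,
       -4.88076755e-02,  2.04028271e-02, -2.57988370e-05]), 'position': array([ 0.25255097, -0.62549859,  0.20478083]), 'tool_rot': array([-1.79926956e+02,  6.03034846e-03,  2.19867252e+01]), 'ft_force': array([ 0.29784524, -0.57638866, -0.48162143]), 'wrist_torque': array([ 0.07238894, -0.01909812,  0.022097  ]), 'grip_force': 0.0, 'opening': 1.0013334403298737}
scene [[371.27507342   0.         321.80228963]
 [  0.         371.27507342 197.43146169]
 [  0.           0.           1.        ]] [[-0.66616134 -0.74574536  0.00963985]
 [-0.56331867  0.49464785 -0.66181235]
 [ 0.48877516 -0.44630411 -0.74960756]] [0.16942915 0.51105041 0.56176856]
top [[399.10770548   0.         317.26233445]
 [  0.         399.10770548 198.89697582]
 [  0.           0.           1.        ]] [[-0.01332502 -0.99923223  0.0368427 ]
 [-0.98830607  0.00756403 -0.15229541]
 [ 0.1518998  -0.03844121 -0.98764808]] [-0.28336152  0.56905974  0.88614894]
```
Interesting: no rotation control except about tool z! Tool pointing down stays down? Rows: opening, dx,dy,dz, turn about tool z. So the tool stays vertical. The plunger axis leans 35 degrees. So gripping T-handle with vertical tool... Hmm. Turning about tool z (vertical) of a bar with tilted axis... Compliance in grip. Alternative: push the bar with fingers. Let's view.

View pics/scene0.png

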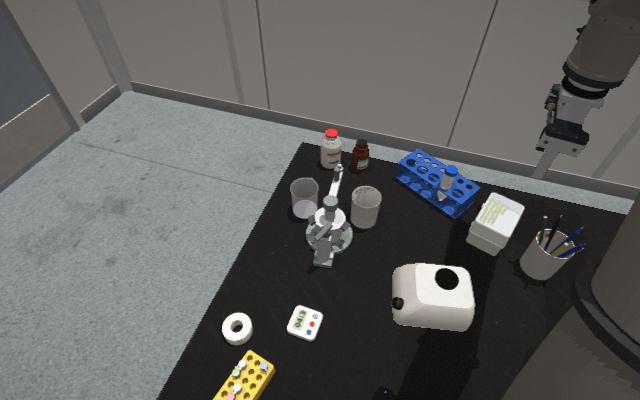

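View pics/top0.png

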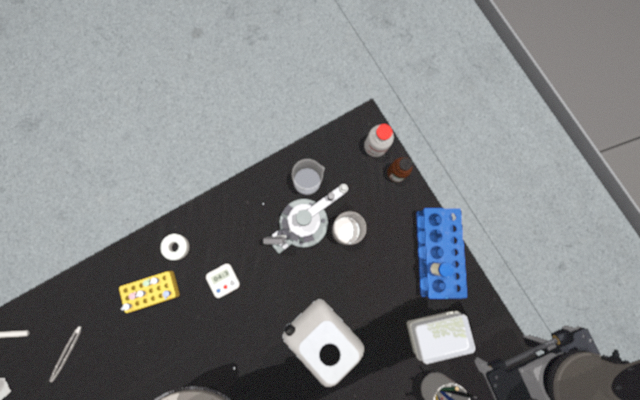

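The fixture's foot is at about top (303,223) and scene (330,236), and its arm points up-right in the top view, ending near (345,187). The T-handle is near top (275,240). The glass beaker is at top (307,178), left of the arm, which is the fixture's +y side. The steel cup is at top (349,228). Next I'll take enlarged crops for precise pixels.

```bash
cat > h.py <<'E'
import cv2,numpy as np
from station import r
def cam(n): return r.read_camera(n)
def ray(c,u,v):
    K,R,t=map(np.asarray,(c["intrinsics"],c["R"],c["t"]))
    return -R.T@t, R.T@np.linalg.solve(K,[u,v,1.])
def onz(c,u,v,z):
    o,d=ray(c,u,v); return o+d*(z-o[2])/d[2]
def tri(c1,p1,c2,p2):
    o1,d1=ray(c1,*p1);o2,d2=ray(c2,*p2)
    s=np.linalg.lstsq(np.c_[d1,-d2],o2-o1,rcond=None)[0]
    a,b=o1+s[0]*d1,o2+s[1]*d2
    return (a+b)/2,np.linalg.norm(a-b)
def proj(c,X):
    p=np.asarray(c["intrinsics"])@(np.asarray(c["R"])@np.asarray(X)+c["t"]);return p[:2]/p[2]
def crop(c,u0,v0,w,h,k,f):
    im=cv2.resize(c["pixels"][v0:v0+h,u0:u0+w],None,fx=k,fy=k,interpolation=cv2.INTER_CUBIC)
    im=cv2.convertScaleAbs(im,alpha=1.0)
    cv2.imwrite(f,im)
E
python3 - <<'E'
import cv2,numpy as np
a=cv2.imread('pics/top0.png')[152:262,250:375];b=cv2.imread('pics/scene0.png')[155:275,280:390]
k=lambda i:cv2.resize(i,None,fx=480/i.shape[0]/1.2,fy=480/i.shape[0]/1.2,interpolation=cv2.INTER_CUBIC)
A,B=k(a),k(b);print(A.shape,B.shape,400/110,400/120)
cv2.imwrite('pics/c0.png',np.hstack([A[:400],B[:400]])[:,:800])
E
```

```text
(400, 455, 3) (400, 367, 3) 3.6363636363636362 3.3333333333333335
```

View pics/c0.png

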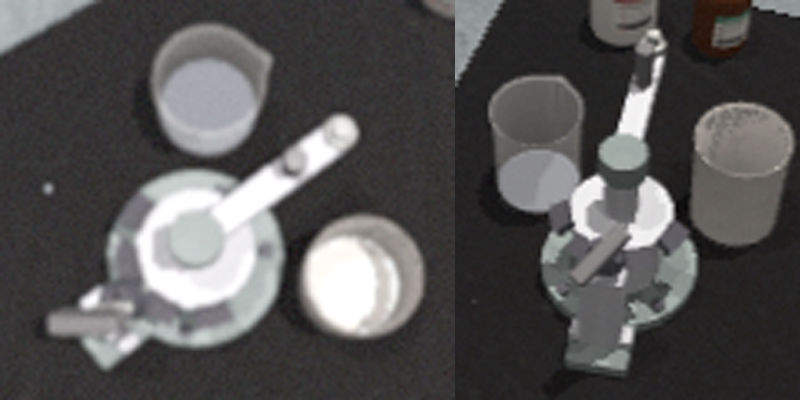

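The top crop shows the foot centred at crop (195,258), the pin top at (294,158), the nozzle top at (342,130) and the bar at (48–135, 310–335). In the scene crop, the pin top is at (645,52), the nozzle at (655,38) and the bar at about (600,252).

```bash
python3 - <<'E'
from h import *
T,S=cam("top"),cam("scene")
t=lambda x,y:((x+.5)/3.63636-.5+250,(y+.5)/3.63636-.5+152)
s=lambda x,y:((x-455+.5)/3.33333-.5+280,(y+.5)/3.33333-.5+155)
# foot: pixels of the greenish-grey foot -> ellipse
fT=onz(T,*t(195,258),.012);fS=onz(S,*s(620,263),.012);print("foot",fT,fS)
print("rad",[np.linalg.norm(onz(T,*t(*p),.012)-fT)for p in((108,258),(283,258),(195,170),(195,347))])
p1=onz(T,*t(294,158),.165);p2=onz(S,*s(645,51),.165);print("pin",p1,p2,tri(T,t(294,158),S,s(645,51)))
n1=onz(T,*t(342,130),.146);n2=onz(S,*s(654,38),.146);print("noz",n1,n2)
for q in (p1,p2,n1,n2):
    for f in (fT,fS):
        d=q-f;print(np.hypot(*d[:2]),np.degrees(np.arctan2(d[1],d[0])))
k=tri(T,t(90,322),S,s(600,252));print("knob",k, k[0]-fT)
print("ends",tri(T,t(50,323),S,s(577,275)),tri(T,t(133,322),S,s(625,228)))
b=onz(T,*t(210,80),.086);c=onz(T,*t(362,268),.088);print("beaker",b-fT,"cup",c-fT)
E
```

```text
foot [ 0.51418888 -0.25621413  0.012     ] [ 0.51174692 -0.25410216  0.012     ]
rad [np.float64(0.05752089287856805), np.float64(0.058441633505647), np.float64(0.059046684749312454), np.float64(0.05861654000326337)]
pin [ 0.55589414 -0.31208931  0.165     ] [ 0.55262465 -0.30971271  0.165     ] (array([ 0.55625518, -0.31272354,  0.16050246]), np.float64(0.0009643682562040446))
noz [ 0.5752622  -0.34169083  0.146     ] [ 0.5717004  -0.33753281  0.146     ]
0.0697234884406195 -53.26232120800534
0.07287995310792963 -52.716978210090986
0.06587417476567724 -54.30484596893952
0.06901828057180673 -53.681455887112094
0.10505340417157391 -54.454094421588344
0.10819412111884084 -54.05210108028364
0.09960071969305037 -54.73066295584598
0.10273799031710457 -54.29887763372448
knob (array([ 0.46775125, -0.19409143,  0.1240458 ]), np.float64(0.001872014413778944)) [-0.04643762  0.0621227   0.1120458 ]
ends (array([ 0.46646388, -0.17170227,  0.12164425]), np.float64(0.001013504424574314)) (array([ 0.46843799, -0.21814997,  0.12722077]), np.float64(0.004840025926687078))
beaker [ 0.1042943  -0.01002327  0.074     ] cup [-0.01428605 -0.10194912  0.076     ]
```

The rows are not in the units I measure in: shifts go in units of 50 mm and turns go in units of 10 degrees. I convert before sending: -0.04 m is -0.8, -7.8 degrees is -0.78.

```bash
python3 - <<'E'
from h import *
T,S=cam("top"),cam("scene")
t=lambda x,y:((x+.5)/3.63636-.5+250,(y+.5)/3.63636-.5+152)
s=lambda x,y:((x-455+.5)/3.33333-.5+280,(y+.5)/3.33333-.5+155)
print("hub",tri(T,t(195,237),S,s(624,155)))
print("device",tri(T,(330,354),S,(447,278)), "box",tri(T,(443,325),S,(500,209)))
E
```

```text
hub (array([ 0.51505266, -0.25625675,  0.12981069]), np.float64(0.0009069456117427716))
device (array([ 0.23061381, -0.30947981,  0.10366797]), np.float64(0.0004170628113810215)) box (array([ 0.26985063, -0.5657425 ,  0.07940396]), np.float64(0.023894565221998475))
```

>>> nudge_tcp --motion '[[[1, 0, 0, -0.8, -0.78], [1, 0, 0, -0.8, -0.78], [1, 0, 0, 0, -0.78], [1, 0, 0, 0, -0.78], [1, 0, 0, 0, -0.78], [1, 0, 0, 0, -0.78], [1, 0, 0, 0, -0.78], [1, 0, 0, 0, -0.78], [1, 0, 0, 0, -0.78]]]' --squeeze 40

```text
clock: 1.2
position: [0.2527, -0.6258, 0.2854]
tool_rot: [-180.0, -0.0, 92.5]
ft_force: [-0.6, 0.8, -0.3]
opening: 1.003
grip_force: 0.0
```

To row units: 0.0423 m is 0.846, 0.0234 m is 0.468.

>>> nudge_tcp --motion '[[[1, 0.846, 0.468, 0, 0], [1, 0.846, 0.468, 0, 0], [1, 0.846, 0.468, 0, 0], [1, 0.846, 0.468, 0, 0], [1, 0.846, 0.468, 0, 0], [1, 0.846, 0.468, 0, 0], [1, 0.846, 0.468, 0, 0], [1, 0.846, 0.468, 0, 0], [1, 0.846, 0.468, 0, 0], [1, 0.846, 0.468, 0, 0]]]'

```text
clock: 2.2
position: [0.4709, -0.1925, 0.2858]
tool_rot: [180.0, 0.0, 92.2]
ft_force: [0.6, -0.5, -0.7]
opening: 1.001
grip_force: 0.0
```

```bash
python3 -c "
from h import *;c=cam('scene');cv2.imwrite('pics/s1.png',c['pixels'])
s=r.read_state();print(s['q'],s['position'],s['tool_rot'])"
```

```text
[ 38.86128182   6.47740176 -26.66833801 105.83094132   2.99179826
  68.30620119  13.83987154] [ 0.4742505  -0.1848164   0.28608587] [ 1.79875356e+02 -9.35712766e-02  9.26021421e+01]
```

>>> nudge_tcp --motion '[[[0.5, 0, 0, 0.8, 0], [0.5, 0, 0, 0.8, 0], [0.5, 0, 0, 0.4, 0], [0.5, 0, 0, 0.2, 0], [0.5, 0, 0, 0, 0]]]'

```text
clock: 2.75
position: [0.47, -0.1942, 0.1748]
tool_rot: [-179.9, -0.0, 92.2]
ft_force: [-0.7, 0.5, 1.3]
opening: 0.61
grip_force: 0.0
```

To row units: 0.02 m is 0.4, 0.015 m is 0.3.

>>> nudge_tcp --motion '[[[0.4, 0.04, -0.06, 0.4, 0], [0.4, 0, 0, 0.4, 0], [0.4, 0, 0, 0.3, 0], [0.4, 0, 0, 0.12, 0], [0.4, 0, 0, 0, 0]]]'

```text
clock: 3.25
position: [0.4677, -0.1925, 0.115]
tool_rot: [180.0, 0.0, 92.2]
ft_force: [-0.2, 0.5, 0.3]
opening: 0.401
grip_force: 0.0
```

```bash
python3 - <<'E'
from h import *
a=cam('top')['pixels'][170:270,230:350];b=cam('scene')['pixels'][165:265,270:390]
cv2.imwrite('pics/c1.png',np.hstack([cv2.resize(i,None,fx=3.3,fy=3.3,interpolation=cv2.INTER_CUBIC) for i in(a,b)]))
E
```

```text
(no output)
```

View pics/c1.png

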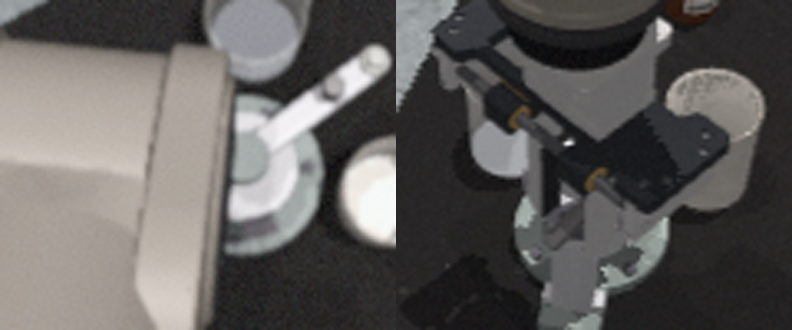

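In the scene crop the fingers at (537,190) and (605,240) straddle the bar at (562,232), and nothing is touching. I'll close on it now.

>>> nudge_tcp --motion '[[[0, 0, 0, 0, 0], [0, 0, 0, 0, 0], [0, 0, 0, 0, 0], [0, 0, 0, 0, 0], [0, 0, 0, 0, 0]]]' --squeeze 40

```text
clock: 3.85
position: [0.4682, -0.1923, 0.1149]
tool_rot: [179.9, 0.0, 92.2]
ft_force: [4.7, 0.4, 1.5]
opening: 0.162
grip_force: 39.1
```

To row units: -0.0035 m is -0.07, 0.002 m is 0.04.

>>> nudge_tcp --motion '[[[0, 0.04, -0.028, -0.07, 0], [0, 0.04, -0.028, -0.07, 0], [0, 0.04, -0.028, -0.07, 0], [0, 0.04, -0.028, -0.07, 0], [0, 0, 0, 0, 0]]]'

```text
clock: 4.35
position: [0.4622, -0.1847, 0.1289]
tool_rot: [179.9, 0.0, 92.2]
ft_force: [8.6, -1.6, -7.8]
opening: 0.162
grip_force: 38.9
```

To row units: -8 degrees is -0.8.

>>> nudge_tcp --motion '[[[0, 0, 0, 0, -0.8], [0, 0, 0, 0, -0.8], [0, 0, 0, 0, -0.8], [0, 0, 0, 0, -0.8], [0, 0, 0, 0, 0]]]'

```text
clock: 4.85
position: [0.4618, -0.1851, 0.1284]
tool_rot: [180.0, 0.0, 124.5]
ft_force: [7.3, -2.8, -7.2]
opening: 0.124
grip_force: 40.0
```

```bash
python3 -c "
from h import *;s=r.read_state();print(s['wrist_torque'])"
```

```text
[-0.65390297 -2.19776388  0.18817894]
```

>>> nudge_tcp --motion '[[[0, 0, 0, 0, -0.8], [0, 0, 0, 0, -0.8], [0, 0, 0, 0, -0.8], [0, 0, 0, 0, -0.8], [0, 0, 0, 0, -0.8], [0, 0, 0, 0, 0]]]'

```text
clock: 5.45
position: [0.4599, -0.186, 0.1283]
tool_rot: [-179.9, -0.1, 164.4]
ft_force: [-5.5, -5.2, 7.1]
opening: 0.153
grip_force: 40.9
```

```bash
python3 -c "
from h import *;s=r.read_state();print(s['wrist_torque'])"
```

```text
[-1.66629999  1.45128012 -0.29299234]
```

>>> nudge_tcp --motion '[[[0, 0, 0, 0, -0.3], [0, 0, 0, 0, -0.3], [0, 0, 0, 0, 0]]]'

```text
clock: 5.75
position: [0.4597, -0.1861, 0.1285]
tool_rot: [-179.9, -0.2, 170.2]
ft_force: [-8.3, -7.5, 12.2]
opening: 0.155
grip_force: 42.3
```

```bash
python3 -c "
from h import *;s=r.read_state();print(s['wrist_torque'],s['q'])
c=cam('scene');cv2.imwrite('pics/c2.png',cv2.resize(c['pixels'][155:275,270:390],None,fx=4,fy=4,interpolation=cv2.INTER_CUBIC))"
```

```text
[-2.02842564  1.99073888 -0.3132778 ] [ 48.76131562  17.07373635 -39.57289489 116.96280652  14.13195496
  50.74352897  81.5727992 ]
```

View pics/c2.png

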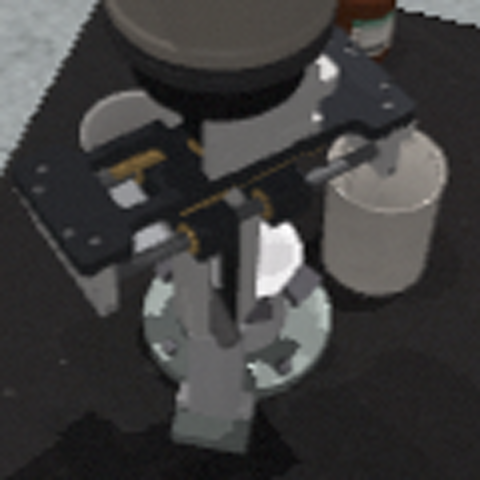

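The scene crop shows the handle turned between the fingers at about (228,300), pointing the new way. I'll open, back off upward and check that it stays out.

>>> nudge_tcp --motion '[[[0.4, 0, 0, 0, 0], [0.4, 0, 0, 0, 0], [0.4, 0, 0, 0, 0], [0.4, 0, 0, -0.6, 0], [0.4, 0, 0, -0.8, 0], [0.4, 0, 0, -0.8, 0], [0.4, 0.6, -0.6, 0, 0], [0.4, 0.6, -0.6, 0, 0], [0.4, 0.6, -0.6, 0, 0], [0.4, 0, 0, 0, 0]]]'

```text
clock: 6.8
position: [0.3533, -0.2606, 0.2383]
tool_rot: [-179.9, -0.1, 169.9]
ft_force: [0.5, -0.0, -1.3]
opening: 0.399
grip_force: 0.0
```

```bash
python3 - <<'E'
from h import *
a=cam('top')['pixels'][152:262,250:375];b=cam('scene')['pixels'][155:275,280:390]
k=lambda i:cv2.resize(i,None,fx=400/i.shape[0],fy=400/i.shape[0],interpolation=cv2.INTER_CUBIC)
cv2.imwrite('pics/c3.png',np.hstack([k(a),k(b)])[:,:800])
E
```

```text
(no output)
```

View pics/c3.png

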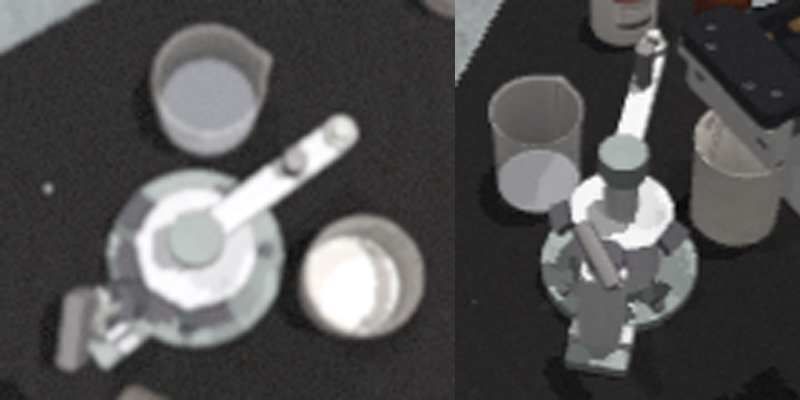

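The bar now runs (80,290) to (70,365) in the top crop, twisted through and standing out on its own. The arm hasn't moved. Next I'll go to the grip pin.

>>> nudge_tcp --motion '[[[0.4, -0.692, -0.05, 0, 0], [0.4, -0.692, -0.05, 0, 0], [0.4, -0.692, -0.05, 0, 0], [0.4, -0.692, -0.05, 0, 0], [0.4, -0.692, -0.05, 0, 0], [0.4, -0.692, -0.05, 0, 0], [0.4, 0, 0, 0, 0.73], [0.4, 0, 0, 0.4, 0.73], [0.4, 0, 0, 0.4, 0.73], [0.4, 0, 0, 0, 0]]]'

```text
clock: 7.9
position: [0.5593, -0.306, 0.1958]
tool_rot: [180.0, -0.2, 148.3]
ft_force: [-0.3, 1.3, -0.8]
opening: 0.4
grip_force: 0.0
```

>>> nudge_tcp --motion '[[[0.4, 0, -0.14, 0, 0], [0.4, 0, 0, 0.4, 0], [0.4, 0, 0, 0.4, 0], [0.4, 0, 0, 0.3, 0], [0.4, 0, 0, 0.08, 0], [0.4, 0, 0, 0, 0]]]'

```text
clock: 8.5
position: [0.5559, -0.3141, 0.1396]
tool_rot: [180.0, -0.0, 148.4]
ft_force: [-0.3, -0.4, -0.3]
opening: 0.4
grip_force: 0.0
```

>>> nudge_tcp --motion '[[[0, 0, 0, 0, 0], [0, 0, 0, 0, 0], [0, 0, 0, 0, 0], [0, 0, 0, 0, 0]]]' --squeeze 25

```text
clock: 8.9
position: [0.556, -0.3141, 0.1401]
tool_rot: [180.0, 0.0, 148.3]
ft_force: [-0.2, 0.1, 4.4]
opening: 0.144
grip_force: 25.0
```

>>> nudge_tcp --motion '[[[0, -0.04, 0.136, 0, 0], [0, -0.04, 0.136, 0, 0], [0, -0.014, 0.144, 0, 0], [0, -0.014, 0.144, 0, 0], [0, 0.016, 0.142, 0, 0], [0, 0.016, 0.142, 0, 0], [0, 0.046, 0.14, 0, 0], [0, 0.046, 0.14, 0, 0], [0, 0, 0, 0, 0], [0, 0, 0, 0, 0]]]'

```text
clock: 9.9
position: [0.5852, -0.2655, 0.1401]
tool_rot: [180.0, 0.1, 148.3]
ft_force: [0.8, -0.8, 5.7]
opening: 0.141
grip_force: 25.0
```

To row units: 0.0383 m is 0.766, -0.0236 m is -0.472.

>>> nudge_tcp --motion '[[[0.4, 0, 0, 0, 0], [0.4, 0, 0, 0, 0], [0.4, 0, 0, -0.6, 0], [0.4, 0, 0, -0.8, 0], [0.4, 0, 0, -0.6, 0], [0.4, 0.766, -0.472, 0, 0], [0.4, 0.766, -0.472, 0, 0], [0.4, 0.766, -0.472, 0, 0], [0.4, 0.766, -0.472, 0, 0], [0.4, 0.766, -0.472, 0, 0]]]'

```text
clock: 10.9
position: [0.3577, -0.2652, 0.2392]
tool_rot: [180.0, -0.0, 148.3]
ft_force: [0.3, -0.2, 0.2]
opening: 0.399
grip_force: 0.0
```

>>> nudge_tcp --motion '[[[0.4, 0, 0, 0, -0.72], [0.4, 0, 0, 0, -0.72], [0.4, 0, 0, 0, -0.72], [0.4, 0, 0, 0, 0]]]'

```text
clock: 11.3
position: [0.3594, -0.2655, 0.2395]
tool_rot: [-180.0, -0.0, 170.0]
ft_force: [0.1, 0.3, 0.4]
opening: 0.399
grip_force: 0.0
```

```bash
python3 - <<'E'
from h import *
a=cam('top')['pixels'][152:262,250:375];b=cam('scene')['pixels'][155:275,280:390]
k=lambda i:cv2.resize(i,None,fx=400/i.shape[0],fy=400/i.shape[0],interpolation=cv2.INTER_CUBIC)
cv2.imwrite('pics/c4.png',np.hstack([k(a),k(b)])[:,:800])
E
```

```text
(no output)
```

View pics/c4.png

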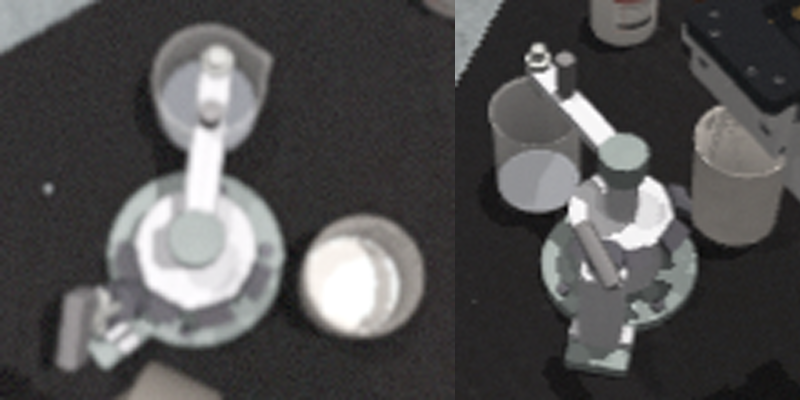

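```bash
python3 - <<'E'
from h import *
T=cam("top")
t=lambda x,y:((x+.5)/3.63636-.5+250,(y+.5)/3.63636-.5+152)
P=np.array([.514,-.256])
for z,a,b in((.146,(342,130),(217,58)),(.165,(294,158),(211,102))):
    A,B=[onz(T,*t(*p),z)[:2]-P for p in(a,b)]
    g=[np.arctan2(v[1],v[0]) for v in(A,B)];print(np.linalg.norm(A),np.linalg.norm(B),np.degrees(g),g[1]-g[0])
E
```

```text
0.10533744023698279 0.10528296020057258 [-54.43821405  -7.40733826] 0.820843632625237
0.07000807012980731 0.07501278373959472 [-53.24326685  -7.30395409] 0.8017922637727973
```

To row units: 0.04 m is 0.8, 0.036 m is 0.72.

>>> nudge_tcp --motion '[[[0.4, -0.6, 0.6, 0, 0], [0.4, -0.6, 0.6, 0, 0], [0.4, -0.58, 0.72, 0, 0], [0.4, 0, 0, 0.8, 0], [0.4, 0, 0, 0.2, 0], [0.4, 0, 0, 0, 0]]]'

```text
clock: 12.05
position: [0.4627, -0.1867, 0.1882]
tool_rot: [179.9, -0.2, 169.8]
ft_force: [0.0, -0.3, 0.2]
opening: 0.402
grip_force: 0.0
```

To row units: 0.02 m is 0.4, 0.016 m is 0.32.

>>> nudge_tcp --motion '[[[0.4, 0, 0, 0.4, 0], [0.4, 0, 0, 0.4, 0], [0.4, 0, 0, 0.32, 0], [0.4, 0, 0, 0.12, 0], [0.4, 0, 0, 0, 0], [0, 0, 0, 0, 0], [0, 0, 0, 0, 0], [0, 0, 0, 0, 0], [0, 0, 0, 0, 0]]]' --squeeze 25

```text
clock: 12.95
position: [0.4644, -0.1875, 0.1282]
tool_rot: [-179.9, 0.1, 169.9]
ft_force: [-2.7, -4.0, 5.6]
opening: 0.175
grip_force: 25.0
```

>>> nudge_tcp --motion '[[[0, 0, 0, 0, 0.8], [0, 0, 0, 0, 0.8], [0, 0, 0, 0, 0.8], [0, 0, 0, 0, 0.8], [0, 0, 0, 0, 0.8], [0, 0, 0, 0, 0.8], [0, 0, 0, 0, 0.8], [0, 0, 0, 0, 0.8], [0, 0, 0, 0, 0.8], [0, 0, 0, 0, 0.6]]]'

```text
clock: 13.95
position: [0.4647, -0.1869, 0.1276]
tool_rot: [179.9, 0.0, 91.6]
ft_force: [4.3, -4.0, -6.8]
opening: 0.157
grip_force: 24.6
```

>>> nudge_tcp --motion '[[[0, 0, 0, 0, 0]]]'

```text
clock: 14.05
position: [0.4647, -0.1868, 0.1276]
tool_rot: [179.9, 0.0, 91.7]
ft_force: [4.0, -3.6, -6.9]
opening: 0.154
grip_force: 24.3
```

```bash
python3 -c "
from h import *;s=r.read_state();print(s['wrist_torque'])"
```

```text
[-0.91173485 -1.19753616  0.15028307]
```

The tool now carries the spring load, so the cross-pin is over its slot. I'll lower along the axis and let go.

To row units: 0.0027 m is 0.054, -0.0015 m is -0.03.

>>> nudge_tcp --motion '[[[0, -0.03, 0.02, 0.054, 0], [0, -0.03, 0.02, 0.054, 0], [0, -0.03, 0.02, 0.054, 0], [0, -0.03, 0.02, 0.054, 0], [0, 0, 0, 0, 0]]]'

```text
clock: 14.55
position: [0.4684, -0.1916, 0.1175]
tool_rot: [-180.0, -0.0, 91.9]
ft_force: [-8.5, 5.7, 25.2]
opening: 0.158
grip_force: 25.9
```

>>> nudge_tcp --motion '[[[0.4, 0, 0, 0, 0], [0.4, 0, 0, 0, 0], [0.4, 0, 0, 0, 0], [0.4, 0, 0, -0.6, 0], [0.4, 0, 0, -0.8, 0], [0.4, 0, 0, -0.8, 0], [0.4, -0.4, -0.9, 0, 0], [0.4, -0.4, -0.9, 0, 0], [0.4, -0.4, -0.9, 0, 0], [0.4, 0, 0, 0, 0]]]'

```text
clock: 15.55
position: [0.3304, -0.2592, 0.2266]
tool_rot: [-179.9, 0.0, 91.5]
ft_force: [0.4, 1.0, 0.4]
opening: 0.4
grip_force: 0.0
```

```bash
python3 - <<'E'
from h import *
a=cam('top')['pixels'][152:262,250:375];b=cam('scene')['pixels'][155:275,280:390]
k=lambda i:cv2.resize(i,None,fx=400/i.shape[0],fy=400/i.shape[0],interpolation=cv2.INTER_CUBIC)
cv2.imwrite('pics/c5.png',np.hstack([k(a),k(b)])[:,:800])
E
```

```text
(no output)
```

View pics/c5.png

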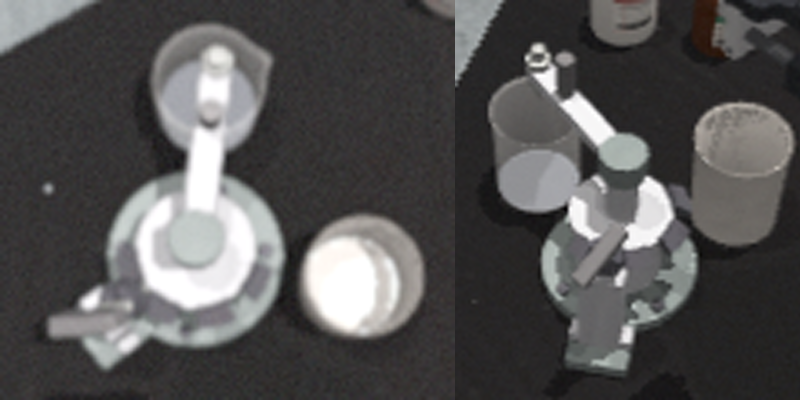

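```bash
python3 - <<'E'
from h import *
a=np.array([-.341,.461,.819]);b=np.array([.4675,-.1925,.1228])
for n,(u0,v0,k,cx) in dict(top=(250,152,3.63636,0),scene=(280,155,3.33333,455)).items():
    c=cam(n);p=[(proj(c,b+a*s)+.5-[u0,v0])*k+[cx,0] for s in(0,.009,.013)];print(n,np.round(p,1))
    old=cv2.imread(f'pics/{n}0.png');new=c["pixels"]
    w=(slice(232,248),slice(258,290)) if n=="top" else (slice(215,245),slice(310,335))
    for im in(old,new):   # top-face bar: grey, neutral, mid brightness
        i=im[w].astype(int);m=((i.max(2)-i.min(2)<14)&(i.mean(2)>85)&(i.mean(2)<150)).astype(np.uint8)
        nn,l,st,ce=cv2.connectedComponentsWithStats(m);j=1+st[1:,4].argmax();print(st[j],ce[j]+[w[1].start,w[0].start])
E
```

```text
top [[ 86.8 321.9]
 [ 78.7 326.6]
 [ 75.  328.8]]
[  5   0  27  16 163] [277.78527607 237.73619632]
[  5   0  27  16 175] [277.44571429 238.2       ]
scene [[600.3 255.5]
 [598.8 255. ]
 [598.1 254.8]]
[  0   0  25  30 473] [322.92811839 231.12473573]
[  0   0  25  30 496] [322.         231.34879032]
```

The bar is back at its home position: its image shift from the start is under 1.5 crop px, against about 8 if the pin were riding on the rim. The nozzle is over the beaker at (217,58), both vessels are unmoved and the robot is clear.

```bash
python3 -c "
from station import r
print(r.close_job())"
```

```text
the job is handed in; nothing more can be done
None
```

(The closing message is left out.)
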